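# Push three washers through the gate of the sorting tray

## Task

On the sorting tray, push the three loose washers one at a time with the fingertips across the deck and through the narrow gate, so that each drops into the slot: the steel one first, then the brass one, then the green one, the order in which they go on the stud. Only slide the washers, never lift them, and leave the blue nut where it stands and the other things on the table undisturbed.

Things in the scene. Friction and masses are not known exactly. Their poses are not given: they have to be found in the camera images.
- tray: Fixed sorting tray. Origin on the table under it; +y points along the deck through the gate into the slot. Black level deck, top 50 mm above the table, x -135 to 135, y -175 to 100 mm, where it ends right behind the gate and the slot drops away. Yellow rims 8 mm proud of the deck at sides and back.
- gate (a point): Middle of the gate on the deck surface, at tray x 0, y 91 mm; axes as the tray. Gate: 60 mm between two yellow posts (tray y 82 to 100). Two straight yellow funnel walls, 6 mm thick, lead to it from tray x = +-134, y -12 to x = +-33, y 86 mm. Posts and walls stand 15 mm above the deck.
- slot (a point): Middle of the slot floor (red): open-topped pit between grey blocks, 70 mm wide (tray x -35 to 35), 75 mm long (tray y 100 to 175), floor 44 mm below the deck, walls up to 14 mm above the deck. A washer pushed until its middle passes the deck edge (tray y 100) falls in by itself.
- steel_washer: Bright steel thick washer lying flat on the deck: 40 mm outside, 21 mm hole, 8 mm thick, about 57 g. Origin: centre of its underside, z along its axis.
- brass_washer: Brass (yellow metal) thick washer lying flat on the deck: 40 mm outside, 21 mm hole, 8 mm thick, about 60 g. Origin: centre of its underside, z along its axis.
- green_washer: Green plastic thick washer lying flat on the deck: 40 mm outside, 21 mm hole, 8 mm thick, about 20 g. Origin: centre of its underside, z along its axis.
- nut: Blue hexagon nut standing on the same deck, 36 mm across flats, 42 mm across corners, 19 mm tall, about 110 g. Origin: centre of its underside. It stays where it is.
- mug: Bystander beside the tray: white ceramic mug, 82 mm across, 95 mm tall. Origin: its underside.
- tape: Bystander beside the tray: roll of tan masking tape lying flat, 104 mm across, 25 mm high. Origin: its underside.
- driver: Bystander beside the tray: screwdriver with an orange handle, lying on the table. Origin: its underside.
- jar: Bystander beside the tray: clear jar with a blue cap, 64 mm across, 85 mm tall. Origin: its underside.
- junction_box: Bystander beside the tray: yellow electrical junction box, 75 x 55 x 60 mm. Origin: its underside.
- bracket: Bystander beside the tray: bare steel L-bracket, 90 x 50 mm, 45 mm high. Origin: its underside.
Not all that is in view belongs to the job. What is meant by the brass_washer is not black, and is the smaller of those in its own colour. Several things have the shape of the steel_washer; the one meant has the colours described above.

How it is judged:
By the outcome, as a careful person would: the job done as asked, in the order asked, and still so for the second after the job is handed in, with the robot touching nothing.
It also fails if it takes over 69 s, if anything falls off the work surface, if the arm or the gripper's body presses on something with over 40 N, if the wrist force passes 120 N, or if a joint passes its speed limit or range.

## Robot

A 7-joint arm with a two-finger parallel gripper is mounted at the origin on the work surface. World frame = base frame: x ahead of the robot, y to its left, z up, the work surface at z = 0. Lengths are in m, angles in rad, forces in N, time in s.
With the tool pointing down it reaches from about 0.4 to 0.85 m from the base axis. Payload 10.4 kg.
Tool frame: the origin (TCP) lies at the very end of the fingers, on their centre line; the grasp point (between the pads) lies 19 mm behind it; z points along the fingers, y is the direction in which the jaws open and shut (so a half turn about z gives the same grasp; the last joint's range is limited). The gripper opens to 87 mm and grips with 3 to 60 N. Pads are 19 mm wide; open, the fingers measure 117 mm over their backs; the gripper's body (75 mm by 190 mm) begins 51 mm behind the grasp point.
Start: joints at [-1.151, 0.332, -0.065, 1.46, 0.022, 1.35, -0.088], TCP at [0.268, 0.565, 0.223] pointing down, gripper open.
Joint ranges: [-2.6, 2.6], [-0.5, 2.12], [-1.47, 1.34], [0.16, 2.42], [-1.27, 4.41], [0.06, 2.06], [-2.6, 2.6]. Speed limits (rad/s): [2.22, 2.22, 2.79, 2.79, 3.14, 3.14, 3.14].

## Interface

Orientations are given as a unit quaternion [x, y, z, w].
In Python, from bench import r, eyes, job gives the robot as it stands. The module is installed in compiled form; this text tells all that it offers.
- The arm moves only by the tool play_rows, never from a script. Its argument "motion" is a list of rows, each a list of 7 numbers: the shift along the tool's x, y, z as a fraction of full scale, then the turn, a rotation vector about the tool's x, y, z as a fraction of full scale, then the opening in per cent of the stroke, from 0 (shut) to 100 (fully open). A call has 1 to 5 rows; each row is the pose to reach, as a shift and turn from the pose commanded when the call began, along the tool's axes at that moment; what a row does not reach only later rows make up. Full scale, the value 1, is 0.2 m for a shift and 90 degrees for a turn. A row lasts 1/8 s, in which the tool goes at most 62.5 mm and 10.7 degrees, less where a joint would pass 70% of its speed; a pose out of reach is approached as far as the arm can. A call with a number of a shift or a turn outside -1 to 1 is refused whole. A call with a gripper value outside its range is refused whole. The fingers move at their own pace and stop on an object; "squeeze" is the grip in N (left out, the last holds). Time passes only in rows, so rows that repeat a pose let the fingers close. It gives the time, the measured TCP pose, the force and the opening at its end, in the units of the state.
- r.read_state(): the state, without advancing time (a new reading comes with each control period).
- eyes.camera(name): name is "scene" or "top"; returns a dict with "image" (480x640x3 uint8, red, green, blue), "mtx" (3x3 intrinsics, pixels), "R" (3x3) and "t" (3): a world point X has camera coordinates R X + t. Camera axes: x right, y down, z forward; pixel columns grow to the right and rows downward; lengths in m; the calibration is good to about 2 mm. A picture is of the moment at which its call begins. There is no depth.
- job.close_job(): hands the job in, once; it reports no verdict.
Trained networks look in a picture, given as the dict that the camera call returned (one of the last four; its "shot" number tells which), for a name from the list of things; names that differ only in an ending like _2 or _b are one class to them, and where a whole thing is asked for, a point or a joint stands for the part that bears it (a point fixed in the world has none). Each returns a list of dicts, best first, with "p" (0 to 1); they miss things now and then, are a little off and sometimes report something else, mostly with a low value. They report only what shows in the picture. A call takes as long as a camera call. They do not tell look-alikes from the thing itself.
- eyes.regions_of(picture, label): "region" (480x640 bool, what is visible of it) and "xy" ([column, row] in pixels, amid what is visible of it).
- eyes.landmark_of(picture, label): "xy" ([column, row] in pixels: a listed point, or the origin of a listed thing).
The state is a dict: "time": time; "joint_positions": joint angles; "joint_vel": joint speeds; "joint_torque": joint torques, N m; "ee_pos": TCP position; "eef_rot": TCP orientation; "ft_force": force on the tool from outside, world axes, zero at the start; "torque": the same for the moment, N m; "width": finger opening in m.
Only numpy, scipy, OpenCV 4.12 (cv2) and the standard library are available. Lean on these libraries where they do the work, as an engineer would, in place of code of your own. Each camera call takes 0.05 s, during which the arm holds its last target. There are 200 camera calls.

## Working session

There is one attempt and no reset: what is moved stays moved. The work goes in short steps, Python scripts to look and compute and a tool call to move; the robot and the scene stay as the last step left them, time stands still between calls to the robot, and variables do not carry over. Pictures are saved under pics/ and viewed, about 8 in all and at most 12, crops included, and the job is handed in when it is done.

Besides the shell and the picture viewer there is one more tool, called after "Call:" as name(argument=value, ...) on one line, values as JSON. play_rows: Moves the arm, as the interface text tells. Shift numbers are shares of 0.2 m and turn numbers shares of 90 degrees, none past 1 either way. Its arguments: {"type":"object","properties":{"motion":{"type":"array","items":{"type":"array","items":{"type":"number"}}},"squeeze":{"type":"number"}},"required":["motion"]}

```bash
mkdir -p pics; cat > h.py <<'E'
import numpy as np, cv2
from bench import r, eyes, job
def ray(p,xy,z):
    K,R,t=map(np.array,(p["mtx"],p["R"],p["t"])); d=R.T@np.linalg.solve(K,[xy[0],xy[1],1.]); c=-R.T@t
    return c+d*(z-c[2])/d[2]
def proj(p,X):
    q=np.array(p["R"])@np.array(X)+np.array(p["t"]); q=np.array(p["mtx"])@q; return q[:2]/q[2]
def save(im,n): cv2.imwrite("pics/"+n,cv2.cvtColor(np.ascontiguousarray(im),cv2.COLOR_RGB2BGR))
E
python3 - <<'E'
from h import *
s=r.read_state(); print(s["time"],s["ee_pos"],s["eef_rot"],s["width"])
for n in("top","scene"):
    p=eyes.camera(n); save(p["image"],n+"0.png")
    for l,z in(("gate",.05),("slot",.006),("tray",0),("steel_washer",.05),("brass_washer",.05),("green_washer",.05),("nut",.05)):
        print(n,l,[(round(d["p"],2),np.round(d["xy"]).tolist(),np.round(ray(p,d["xy"],z)[:2],3).tolist()) for d in eyes.landmark_of(p,l)][:5])
E
```

```text
0.0 [0.26761854 0.5643788  0.2217318 ] [ 2.19600268e-01  9.75589670e-01 -7.06673164e-04 -1.39511845e-04] 0.08705881842642922
top gate [(0.96, [263.0, 263.0], [0.51, 0.131])]
top slot [(0.58, [254.0, 265.0], [0.506, 0.161]), (0.17, [266.0, 263.0], [0.511, 0.129])]
top tray [(0.59, [302.0, 262.0], [0.516, 0.031])]
top steel_washer [(0.63, [339.0, 275.0], [0.48, -0.069]), (0.49, [412.0, 250.0], [0.55, -0.261]), (0.45, [388.0, 305.0], [0.403, -0.196])]
top brass_washer [(0.79, [393.0, 228.0], [0.606, -0.211]), (0.49, [389.0, 260.0], [0.522, -0.198])]
top green_washer [(0.68, [320.0, 237.0], [0.58, -0.018])]
top nut [(0.72, [318.0, 293.0], [0.432, -0.012]), (0.63, [341.0, 276.0], [0.479, -0.073])]
scene gate [(0.69, [358.0, 206.0], [0.505, 0.125])]
scene slot [(0.26, [298.0, 267.0], [0.536, -0.063])]
scene tray [(0.95, [325.0, 245.0], [0.518, 0.021])]
scene steel_washer [(0.71, [216.0, 328.0], [0.587, -0.278]), (0.69, [281.0, 238.0], [0.481, -0.067]), (0.58, [214.0, 262.0], [0.45, -0.21])]
scene brass_washer [(0.7, [256.0, 331.0], [0.637, -0.223]), (0.58, [298.0, 264.0], [0.559, -0.079]), (0.46, [235.0, 299.0], [0.554, -0.219])]
scene green_washer [(0.53, [333.0, 258.0], [0.588, -0.011]), (0.24, [469.0, 198.0], [0.64, 0.341])]
scene nut [(0.67, [291.0, 215.0], [0.436, -0.012])]
```

```bash
python3 - <<'E'
from h import *
t=cv2.imread("pics/top0.png");s=cv2.imread("pics/scene0.png")
cv2.imwrite("pics/c0.png",cv2.resize(t[190:340,230:430],(800,600),interpolation=cv2.INTER_CUBIC))
cv2.imwrite("pics/c1.png",cv2.resize(s[150:375,180:480],(800,600),interpolation=cv2.INTER_CUBIC))
E
```

```text
(no output)
```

View pics/top0.png

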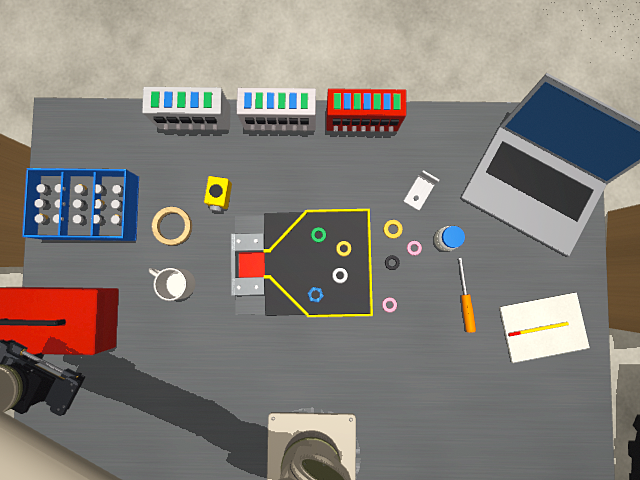

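View pics/c0.png

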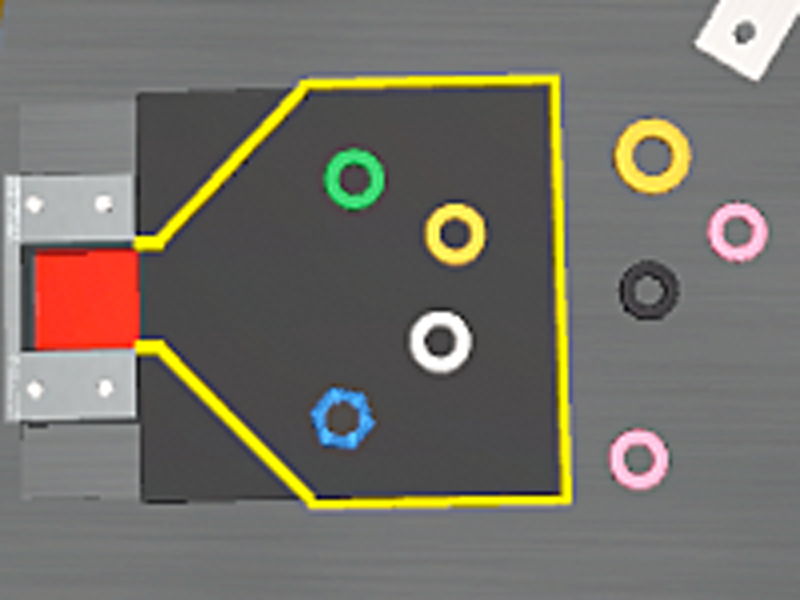

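View pics/c1.png

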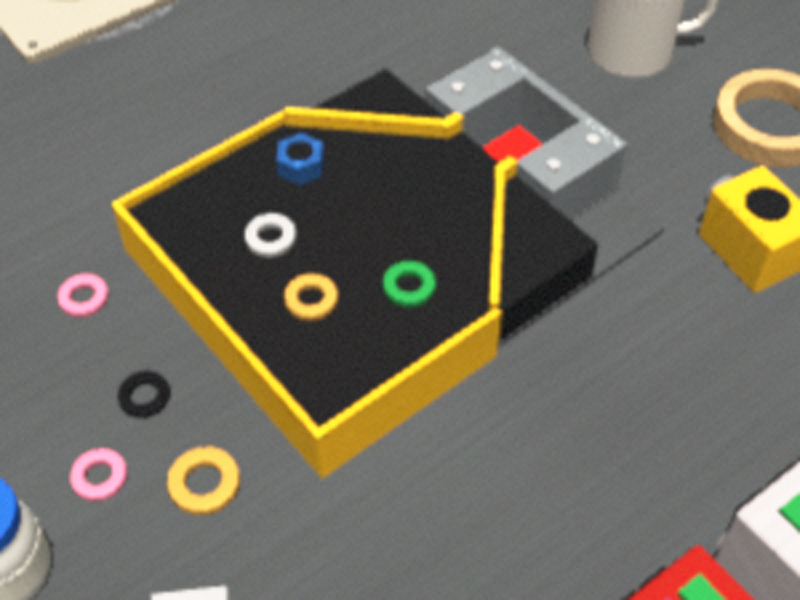

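Top view: on the deck are the white/steel ring (340,275), a small yellow ring (344,248), a green ring (319,235) and the nut (316,294).
- **Steel look-alikes:** pink rings (414,248) and (390,305), and a black ring (392,262). I choose the bright one at (340,275).
- **Brass look-alike:** a larger yellow ring (393,229). I choose the smaller one on the deck at (344,248).
- **Green:** only (319,235).

The crops confirm these choices. Next I fit the poses.

```bash
cat >> h.py <<'E'
from scipy.optimize import least_squares
from scipy.spatial.transform import Rotation as Ro
HUE=dict(brass=((18,90,120),(35,255,255)),green=((45,90,80),(85,255,255)),steel=((0,0,190),(180,60,255)),nut=((95,90,80),(125,255,255)))
def hsv(p): return cv2.cvtColor(p["image"],cv2.COLOR_RGB2HSV)
def find(p,k,T,z=.058):
    m=cv2.inRange(hsv(p),*HUE[k]); n,l,st,c=cv2.connectedComponentsWithStats(m)
    out=[]
    for i in range(1,n):
        if st[i,4]<40 or max(st[i,2:4])>40: continue
        w=st[i]; 
        q=totray(T,ray(p,(w[0]+(w[2]-1)/2,w[1]+(w[3]-1)/2) ,z))
        if abs(q[0])<125 and -170<q[1]<185: out.append((np.round(q,1).tolist(),int(st[i,4])))
    return out
def totray(T,X):
    x,y,a=T; c,s=np.cos(a),np.sin(a); d=np.array(X[:2])-[x,y]; return 1000*np.array([c*d[0]+s*d[1],-s*d[0]+c*d[1]])
def tool(T):
    s=r.read_state(); M=Ro.from_quat(s["eef_rot"]).as_matrix()
    return s["time"],totray(T,s["ee_pos"]).round(1),round(1000*s["ee_pos"][2],1),"xaxis-vs-tray+y deg",round(np.degrees(np.arctan2(M[1,0],M[0,0])-T[2])-90,1),"tilt",np.degrees(np.arccos(-M[2,2])).round(2),"F",np.round(s["ft_force"],1),"w",round(1000*s["width"],1)
E
python3 - <<'E'
from h import *
segs=[((-134,-12),(-33,86),65),((134,-12),(33,86),65),((-33,86),(-33,100),65),((33,86),(33,100),65),((-135,-175),(135,-175),58),((-135,-175),(-135,-12),58),((135,-175),(135,-12),58)]
Ts=[]
for n in("top","scene"):
    p=eyes.camera(n); m=cv2.inRange(hsv(p),(18,120,110),(35,255,255)); k,l,st,c=cv2.connectedComponentsWithStats(m)
    keep=np.zeros_like(m)
    for i in range(1,k):
        q=ray(p,c[i],.06)
        if st[i,4]>15 and max(st[i,2:4])>45: keep[l==i]=1
    v,u=np.nonzero(keep); 
    D=cv2.distanceTransform((1-keep).astype(np.uint8),cv2.DIST_L2,5)
    from scipy.ndimage import map_coordinates
    # symmetric: yellow pixels -> segments (metric), top view only robust
    W=np.array([ray(p,(a,b),.06)[:2] for a,b in zip(u,v)])
    def f(T):
        Q=np.array([totray(T,w) for w in W]); d=[]
        for a,b,_ in segs:
            a,b=np.array(a,float),np.array(b,float); t=np.clip((Q-a)@(b-a)/((b-a)@(b-a)),0,1); d.append(np.linalg.norm(Q-a-t[:,None]*(b-a),axis=1))
        return np.min(d,0)
    s=least_squares(f,[.517,.035,.06],loss="soft_l1",f_scale=4,x_scale=[.01,.01,.1],diff_step=1e-4); T=s.x
    print(n,len(u),T.round(4),np.degrees(T[2]).round(2),np.median(f(T)).round(2)); Ts.append(T)
    if n=="top": np.save("T.npy",T)
    T0=Ts[0]
    for k in HUE: print(k,find(p,k,T0,.069 if k=="nut" else .058))
print(tool(Ts[0]))
print(r.read_state()["joint_positions"])
p=eyes.camera("top")
print([(totray(Ts[0],ray(p,d["xy"],.05)).round(1),d["p"]) for d in eyes.landmark_of(p,"gate")])
im=p["image"].copy(); T=Ts[0];c,s=np.cos(T[2]),np.sin(T[2])
im=cv2.resize(im[190:340,230:430],(800,600))
for a,b,z in segs:
    P=[proj(p,[T[0]+(c*x-s*y)/1e3,T[1]+(s*x+c*y)/1e3,z/1e3]) for x,y in(a,b)]
    cv2.line(im,*[tuple(int(i) for i in ((q-[230,190]+.5)*4)) for q in P],(255,0,0),1)
save(im,"fit.png")
E
```

```text
top 1227 [0.5093 0.0266 0.0605] 3.47 2.98
brass [([35.6, -106.6], 142)]
green [([74.2, -42.8], 147)]
steel [([63.9, 181.2], 50), ([64.4, 137.8], 99), ([-34.5, -95.0], 115), ([-50.6, 142.0], 117)]
nut [([-80.3, -27.6], 134)]
scene 5174 [ 0.563   0.0443 -0.2854] -16.35 23.71
brass [([38.2, -107.4], 233)]
green [([77.3, -42.9], 249)]
steel [([58.1, 184.8], 50), ([-32.3, -93.7], 156)]
nut [([-73.6, -30.4], 248)]
(0.9, array([-208.5,  551.7]), np.float64(222.6), 'xaxis-vs-tray+y deg', np.float64(61.2), 'tilt', np.float64(0.01), 'F', array([-0.3, -1. ,  0.5]), 'w', 87.2)
[-1.15057666  0.33215217 -0.06469614  1.46011141  0.02159161  1.34989356
 -0.08851792]
[(array([  7.9, 103.8]), 0.61)]
```

View pics/fit.png

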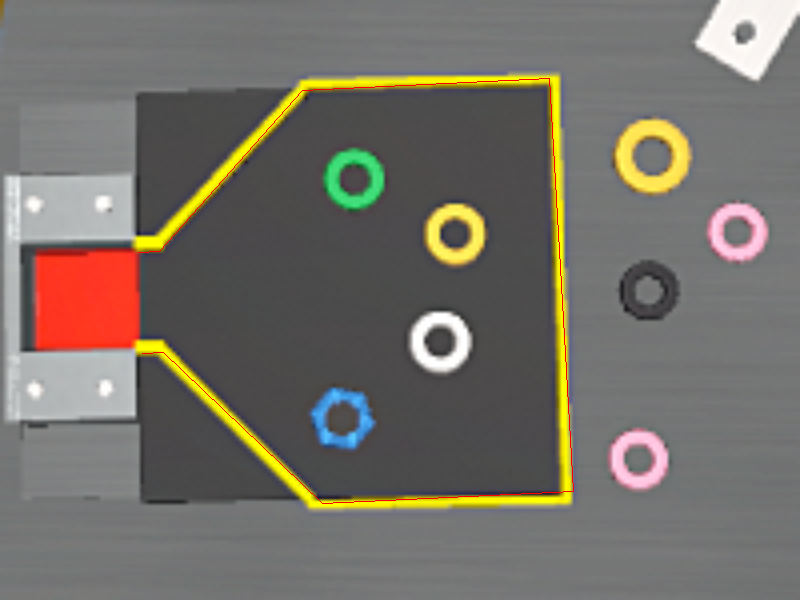

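The fitted outline is visibly rotated and inset: the rims lie outside ±135, and the rim and wall heights differ. I'll refit in pixel space with those corrections.

```bash
python3 - <<'E'
from h import *
R=138.
segs=[((-134,-12),(-33,86),65),((134,-12),(33,86),65),((-33,86),(-33,100),65),((33,86),(33,100),65),((-R,-178),(R,-178),58),((-R,-178),(-R,-12),58),((R,-178),(R,-12),58)]
def pts(T,L,z):
    c,s=np.cos(T[2]),np.sin(T[2]); return [[T[0]+(c*x-s*y)/1e3,T[1]+(s*x+c*y)/1e3,z/1e3] for x,y in L]
for n in("top","scene"):
    p=eyes.camera(n); m=cv2.inRange(hsv(p),(18,130,110),(35,255,255)); k,l,st,c=cv2.connectedComponentsWithStats(m)
    i=max(range(1,k),key=lambda i:st[i,2]*st[i,3]) ; 
    keep=np.zeros(m.shape,bool)
    x0,y0,w,h=st[i][:4]
    for j in range(1,k):
        if max(st[j,2:4])>45: keep|=l==j
    print(n,st[i])
    v,u=np.nonzero(keep); Q=np.c_[u,v].astype(float)
    def f(T):
        d=[]
        for a,b,z in segs:
            a,b=[proj(p,X) for X in pts(T,(a,b),z)]; t=np.clip((Q-a)@(b-a)/((b-a)@(b-a)),0,1); d.append(np.linalg.norm(Q-a-t[:,None]*(b-a),axis=1))
        return np.min(d,0)
    s=least_squares(f,[.512,.0266,.04],loss="soft_l1",f_scale=1,x_scale=[.01,.01,.1],diff_step=1e-4); T=s.x
    print(n,T.round(4),np.degrees(T[2]).round(2),f(T).mean().round(2))
    if n=="top": np.save("T.npy",T);T0=T
    for k in HUE: print(k,find(p,k,T0,.069 if k=="nut" else .058))
    if n=="top":
      im=cv2.resize(p["image"][190:340,230:430],(800,600))
      for a,b,z in segs:
        P=[proj(p,X) for X in pts(T,(a,b),z)]
        cv2.line(im,*[tuple(int(i) for i in ((q-[230,190]+.5)*4)) for q in P],(255,0,0),1)
      save(im,"fit2.png")
print(tool(T0))
E
```

```text
top [ 263  209  110  108 1061]
top [0.5095 0.0285 0.0564] 3.23 23.46
brass [([35.7, -108.2], 141)]
green [([74.0, -44.4], 147)]
steel [([64.1, 179.6], 49), ([63.5, 136.2], 100), ([-34.5, -97.0], 115), ([-51.5, 140.0], 117)]
nut [([-80.5, -29.7], 135)]
scene [ 222  190  152  139 3856]
scene [ 0.5696  0.0461 -0.3496] -20.03 23.3
brass [([38.4, -109.1], 234)]
green [([77.1, -44.4], 252)]
steel [([57.0, 183.2], 49), ([-32.2, -95.7], 156)]
nut [([-73.8, -32.6], 250)]
(1.1, array([-211.1,  549. ]), np.float64(222.6), 'xaxis-vs-tray+y deg', np.float64(61.4), 'tilt', np.float64(0.0), 'F', array([ 1. ,  0.3, -0.3]), 'w', 87.1)
```

View pics/fit2.png

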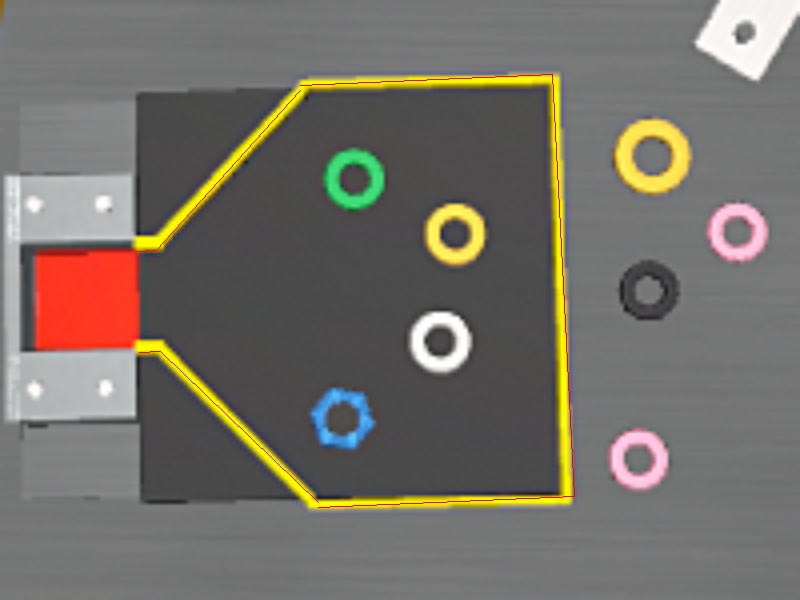

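The large residual means the junction box is contaminating the fit. I'll use only the tray's own component.

```bash
python3 - <<'E'
from h import *
def pts(T,L,z):
    c,s=np.cos(T[2]),np.sin(T[2]); return [[T[0]+(c*x-s*y)/1e3,T[1]+(s*x+c*y)/1e3,z/1e3] for x,y in L]
p=eyes.camera("top"); m=cv2.inRange(hsv(p),(18,130,110),(35,255,255)); k,l,st,c=cv2.connectedComponentsWithStats(m)
ids=[j for j in range(1,k) if 255<c[j][0]<380 and 200<c[j][1]<322 and max(st[j,2:4])>25]
v,u=np.nonzero(np.isin(l,ids)); Q=np.c_[u,v].astype(float); print(st[ids])
for R in (135.,138.,139.):
    segs=[((-134,-12),(-33,86),65),((134,-12),(33,86),65),((-33,86),(-33,100),65),((33,86),(33,100),65),((-R,-R-40),(R,-R-40),58),((-R,-R-40),(-R,-12),58),((R,-R-40),(R,-12),58)]
    def f(T):
        d=[]
        for a,b,z in segs:
            a,b=[proj(p,X) for X in pts(T,(a,b),z)]; t=np.clip((Q-a)@(b-a)/((b-a)@(b-a)),0,1); d.append(np.linalg.norm(Q-a-t[:,None]*(b-a),axis=1))
        return np.min(d,0)
    s=least_squares(f,[.512,.0266,.04],loss="soft_l1",f_scale=1,x_scale=[.01,.01,.1],diff_step=1e-4); T=s.x
    print(R,T.round(4),np.degrees(T[2]).round(2),f(T).mean().round(2))
    if R==138: T0=T; np.save("T.npy",T)
ps=eyes.camera("scene")
for k in HUE: print(k,[find(q,k,T0,.069 if k=="nut" else .058) for q in (p,ps)])
m=cv2.inRange(hsv(p),(0,180,150),(8,255,255)); v,u=np.nonzero(m[235:300,225:280]); 
print("red slot floor",[totray(T0,ray(p,(225+a,235+b),.006)).round(1) for a,b in((u.min(),v.mean()),(u.max(),v.mean()),(u.mean(),v.min()),(u.mean(),v.max()))])
print(tool(T0))
E
```

```text
[[ 263  209  110  108 1062]]
135.0 [0.5113 0.0284 0.0322] 1.84 0.85
138.0 [0.5113 0.0304 0.032 ] 1.83 0.79
139.0 [0.5113 0.031  0.032 ] 1.83 0.87
brass [[([36.5, -109.1], 142)], [([39.2, -109.9], 232)]]
green [[([73.3, -44.3], 147)], [([76.4, -44.3], 251)]]
steel [[([57.9, 179.3], 49), ([58.4, 135.9], 99), ([-33.9, -99.6], 115), ([-56.7, 136.8], 115)], [([50.6, 182.8], 51), ([-31.7, -98.3], 156)]]
nut [[([-81.6, -33.5], 134)], [([-74.8, -36.1], 248)]]
red slot floor [array([  0.7, 172.4]), array([ -0.6, 104.2]), array([ 33.6, 138.2]), array([-34.5, 138.8])]
(1.2, array([-226.3,  541.9]), np.float64(222.6), 'xaxis-vs-tray+y deg', np.float64(62.8), 'tilt', np.float64(0.01), 'F', array([-0.4,  0.5,  0.3]), 'w', 87.0)
```

```bash
cat >> h.py <<'E'
def plan(x,y,z,h=0):
    "tray mm target, heading deg -> full-scale fractions from measured pose"
    T=np.load("T.npy")+[.0012,0,0]; t=tool(T); print(t)
    th=np.radians(t[4]); d=np.array([x,y])-t[1]
    print("shift/0.2:",np.round([(-np.sin(th)*d[0]+np.cos(th)*d[1])/200,(np.cos(th)*d[0]+np.sin(th)*d[1])/200,-(z-t[2])/200],3),"turn z",round((t[4]-h)/90,3))
E
python3 -c "
from h import *
plan(-36,-140,120)"
```

```text
(1.2, array([-227.5,  542. ]), np.float64(222.6), 'xaxis-vs-tray+y deg', np.float64(62.8), 'tilt', np.float64(0.01), 'F', array([-0.4,  0.5,  0.3]), 'w', 87.0)
shift/0.2: [-2.41  -2.595  0.513] turn z 0.698
```

Call:
play_rows(motion=[[-0.19, -0.2, 0, 0, 0, 0.1, 25], [-0.38, -0.4, 0, 0, 0, 0.2, 25], [-0.56, -0.6, 0, 0, 0, 0.3, 25], [-0.75, -0.8, 0, 0, 0, 0.4, 25], [-0.93, -1, 0, 0, 0, 0.5, 25]], squeeze=20)

```text
time: 1.82
ee_pos: [0.3506, 0.3026, 0.2228]
eef_rot: [0.578, 0.816, 0.0, -0.0]
ft_force: [0.7, 0.2, 0.6]
width: 0.0451
```

```bash
python3 -c "
from h import *
plan(-36,-140,120)"
```

```text
(1.825, array([-153. ,  277.2]), np.float64(222.8), 'xaxis-vs-tray+y deg', np.float64(17.5), 'tilt', np.float64(0.05), 'F', array([0.7, 0.2, 0.6]), 'w', 45.1)
shift/0.2: [-2.165 -0.069  0.514] turn z 0.194
```

Call:
play_rows(motion=[[-0.25, 0.08, 0, 0, 0, 0.05, 25], [-0.5, 0.15, 0, 0, 0, 0.1, 25], [-0.75, 0.22, 0, 0, 0, 0.15, 25], [-1, 0.3, 0, 0, 0, 0.194, 25], [-1, 0.3, 0, 0, 0, 0.194, 25]])

```text
time: 2.45
ee_pos: [0.4757, 0.1322, 0.2228]
eef_rot: [0.696, 0.718, 0.0, 0.001]
ft_force: [0.5, 0.4, -0.5]
width: 0.0221
```

```bash
python3 -c "
from h import *
plan(-36,-140,90)"
```

```text
(2.45, array([-33.5, 103. ]), np.float64(222.8), 'xaxis-vs-tray+y deg', np.float64(-0.1), 'tilt', np.float64(0.07), 'F', array([ 0.5,  0.4, -0.5]), 'w', 22.1)
shift/0.2: [-1.215 -0.01   0.664] turn z -0.001
```

Call:
play_rows(motion=[[-0.3, 0, 0, 0, 0, 0, 25], [-0.6, 0, 0, 0, 0, 0, 25], [-0.9, 0, 0.1, 0, 0, 0, 25], [-1, -0.01, 0.3, 0, 0, 0, 25], [-1, -0.01, 0.5, 0, 0, 0, 25]])

```text
time: 3.08
ee_pos: [0.4794, -0.0651, 0.1219]
eef_rot: [0.694, 0.72, 0.001, 0.0]
ft_force: [1.0, 0.6, -1.4]
width: 0.0218
```

Call:
play_rows(motion=[[-0.21, 0, 0, 0, 0, 0, 25], [-0.21, 0, 0.15, 0, 0, 0, 25], [-0.21, 0, 0.15, 0, 0, 0, 25]])

```text
time: 3.45
ee_pos: [0.4796, -0.1052, 0.0911]
eef_rot: [0.693, 0.721, -0.001, -0.001]
ft_force: [-0.4, 0.7, 0.2]
width: 0.0218
```

```bash
python3 -c "
from h import *
plan(-36,-140,53)
p=eyes.camera('top');s=eyes.camera('scene')
save(np.hstack([cv2.resize(p['image'][190:340,230:430],(400,300)),cv2.resize(s['image'][150:375,180:480],(400,300))]),'above.png')"
```

```text
(3.45, array([ -37.2, -134.4]), np.float64(91.1), 'xaxis-vs-tray+y deg', np.float64(0.4), 'tilt', np.float64(0.21), 'F', array([-0.4,  0.7,  0.2]), 'w', 21.8)
shift/0.2: [-0.028  0.006  0.19 ] turn z 0.004
```

View pics/above.png

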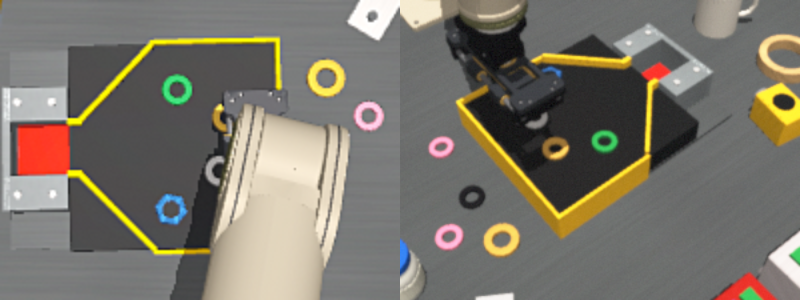

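The gripper is just behind the steel washer and clear of the brass one (brass about (222,118) and steel about (217,170) in the left half). Descending.

Call:
play_rows(motion=[[-0.03, 0, 0.09, 0, 0, 0, 25], [-0.03, 0, 0.185, 0, 0, 0, 25], [-0.03, 0, 0.19, 0, 0, 0, 25]])

```text
time: 3.92
ee_pos: [0.4812, -0.111, 0.0547]
eef_rot: [0.693, 0.721, -0.0, -0.0]
ft_force: [-0.7, 1.0, 0.4]
width: 0.0218
```

Call:
play_rows(motion=[[0.05, 0.005, 0, 0, 0, 0, 25], [0.1, 0.01, 0, 0, 0, 0, 25], [0.15, 0.02, 0, 0, 0, 0, 25], [0.2, 0.035, 0, 0, 0, 0, 25], [0.25, 0.045, 0, 0, 0, 0, 25]])

```text
time: 4.55
ee_pos: [0.4886, -0.0607, 0.0547]
eef_rot: [0.693, 0.72, 0.0, 0.0]
ft_force: [-1.1, -1.6, -0.1]
width: 0.0217
```

```bash
python3 -c "
from h import *
plan(0,40,53)
p=eyes.camera('top');s=eyes.camera('scene');T=np.load('T.npy')
for k in HUE: print(k,[find(q,k,T,.069 if k=='nut' else .058) for q in (p,s)])"
```

```text
(4.55, array([-26.7, -90.2]), np.float64(54.7), 'xaxis-vs-tray+y deg', np.float64(0.4), 'tilt', np.float64(0.02), 'F', array([-1.1, -1.6, -0.1]), 'w', 21.7)
shift/0.2: [0.65  0.138 0.009] turn z 0.004
brass [[], [([39.6, -111.5], 207)]]
green [[([73.3, -44.3], 121)], [([76.4, -44.3], 244)]]
steel [[], [([50.6, 182.8], 51)]]
nut [[([-80.1, -21.9], 53)], []]
```

Call:
play_rows(motion=[[0.06, 0.013, 0.005, 0, 0, 0, 25], [0.12, 0.026, 0.008, 0, 0, 0, 25], [0.18, 0.039, 0.008, 0, 0, 0, 25], [0.24, 0.052, 0.008, 0, 0, 0, 25], [0.3, 0.065, 0.008, 0, 0, 0, 25]])

```text
time: 5.28
ee_pos: [0.4992, -0.0, 0.0529]
eef_rot: [0.693, 0.72, 0.0, -0.0]
ft_force: [0.2, 0.1, 0.5]
width: 0.0219
```

```bash
python3 -c "
from h import *
plan(0,40,53)
p=eyes.camera('top');s=eyes.camera('scene');T=np.load('T.npy')
for k in HUE: print(k,[find(q,k,T,.069 if k=='nut' else .058) for q in (p,s)])
save(np.hstack([cv2.resize(p['image'][190:340,230:430],(400,300)),cv2.resize(s['image'][150:375,180:480],(400,300))]),'mid.png')"
```

```text
(5.275, array([-14.3, -29.9]), np.float64(52.9), 'xaxis-vs-tray+y deg', np.float64(0.4), 'tilt', np.float64(0.01), 'F', array([0.2, 0.1, 0.5]), 'w', 21.9)
shift/0.2: [ 0.349  0.074 -0.001] turn z 0.004
brass [[([36.4, -113.1], 107), ([-51.4, 75.5], 89)], [([-41.1, 81.6], 136), ([39.2, -109.9], 233)]]
green [[], [([78.0, -44.3], 226)]]
steel [[], [([50.6, 182.8], 51)]]
nut [[], [([-70.6, -40.6], 145)]]
```

View pics/mid.png

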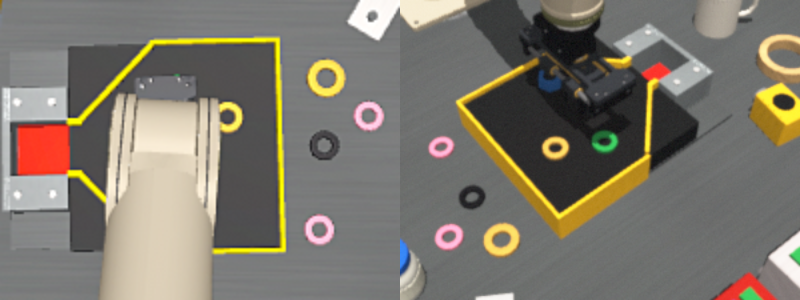

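The steel washer is no longer at its old place; it is hidden ahead of the fingers. Brass, green and the nut haven't moved. Continuing.

Call:
play_rows(motion=[[0.07, 0.015, 0, 0, 0, 0, 25], [0.14, 0.03, 0, 0, 0, 0, 25], [0.21, 0.045, 0, 0, 0, 0, 25], [0.28, 0.06, 0, 0, 0, 0, 25], [0.35, 0.074, 0, 0, 0, 0, 25]])

```text
time: 6.0
ee_pos: [0.5114, 0.0706, 0.0529]
eef_rot: [0.694, 0.72, 0.0, -0.0]
ft_force: [0.0, -0.6, -0.2]
width: 0.0218
```

```bash
python3 -c "
from h import *
plan(0,84,53)
p=eyes.camera('top');s=eyes.camera('scene');T=np.load('T.npy')
for k in HUE: print(k,[find(q,k,T,.069 if k=='nut' else .058) for q in (p,s)])"
```

```text
(6.0, array([ 0.2, 40.2]), np.float64(52.9), 'xaxis-vs-tray+y deg', np.float64(0.4), 'tilt', np.float64(0.0), 'F', array([ 0. , -0.6, -0.2]), 'w', 21.8)
shift/0.2: [ 0.219  0.001 -0.001] turn z 0.004
brass [[([36.5, -109.1], 142)], [([39.2, -109.9], 229)]]
green [[([73.3, -44.3], 148)], [([76.4, -44.3], 249)]]
steel [[], [([50.6, 182.8], 52)]]
nut [[([-81.6, -33.5], 135)], [([-74.8, -36.1], 247)]]
```

Call:
play_rows(motion=[[0.05, 0, 0, 0, 0, 0, 25], [0.1, 0, 0, 0, 0, 0, 25], [0.15, 0, 0, 0, 0, 0, 25], [0.19, 0, 0, 0, 0, 0, 25], [0.225, 0, 0, 0, 0, 0, 25]])

```text
time: 6.72
ee_pos: [0.5096, 0.1149, 0.053]
eef_rot: [0.694, 0.72, 0.0, 0.0]
ft_force: [1.0, -0.4, 0.6]
width: 0.022
```

Call:
play_rows(motion=[[0, 0, 0, 0, 0, 0, 25], [-0.15, 0, 0, 0, 0, 0, 25], [-0.3, 0, 0, 0, 0, 0, 25], [-0.4, 0, -0.2, 0, 0, 0, 25], [-0.5, 0, -0.4, 0, 0, 0, 25]])

```text
time: 7.35
ee_pos: [0.5129, 0.0133, 0.1337]
eef_rot: [0.694, 0.72, -0.0, -0.0]
ft_force: [1.4, 1.3, 0.1]
width: 0.0219
```

```bash
python3 -c "
from h import *
plan(40,-150,53)
p=eyes.camera('top');s=eyes.camera('scene');T=np.load('T.npy')
for k in HUE: print(k,[find(q,k,T,.069 if k=='nut' else .058) for q in (p,s)])
save(np.hstack([cv2.resize(p['image'][190:340,230:430],(400,300)),cv2.resize(s['image'][150:375,180:480],(400,300))]),'s1.png')"
```

```text
(7.35, array([ -0.2, -17.1]), np.float64(133.7), 'xaxis-vs-tray+y deg', np.float64(0.3), 'tilt', np.float64(0.06), 'F', array([1.4, 1.3, 0.1]), 'w', 21.9)
shift/0.2: [-0.666  0.198  0.403] turn z 0.003
brass [[([36.5, -109.1], 141), ([39.0, 87.5], 44)], [([39.8, -109.2], 238)]]
green [[], [([77.4, -45.1], 234)]]
steel [[([34.2, 180.7], 80), ([58.4, 137.2], 146), ([-0.7, 136.4], 114), ([-56.6, 142.1], 191)], [([25.8, 115.3], 59), ([62.9, 124.1], 59)]]
nut [[], [([-74.3, -37.9], 196)]]
```

View pics/s1.png

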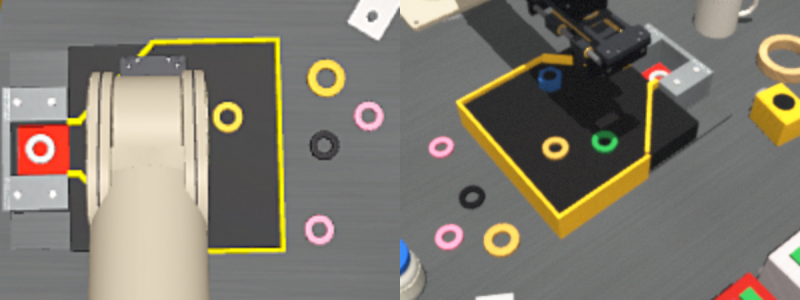

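Steel lies flat in the slot (about (40,148) in the left half). Now brass: TCP to (38,-147).

Call:
play_rows(motion=[[-0.22, 0.06, 0, 0, 0, 0, 25], [-0.44, 0.12, 0, 0, 0, 0, 25], [-0.65, 0.19, 0.15, 0, 0, 0, 25], [-0.65, 0.19, 0.3, 0, 0, 0, 25], [-0.65, 0.19, 0.3, 0, 0, 0, 25]])

```text
time: 8.07
ee_pos: [0.5542, -0.1139, 0.0705]
eef_rot: [0.694, 0.72, -0.002, -0.002]
ft_force: [0.4, -0.1, 0.9]
width: 0.0218
```

```bash
python3 -c "
from h import *
plan(38,-147,53)"
```

```text
(8.075, array([  37.1, -145.5]), np.float64(70.5), 'xaxis-vs-tray+y deg', np.float64(0.3), 'tilt', np.float64(0.29), 'F', array([ 0.4, -0.1,  0.9]), 'w', 21.8)
shift/0.2: [-0.008  0.004  0.088] turn z 0.003
```

Call:
play_rows(motion=[[0, 0, 0.05, 0, 0, 0, 25], [0, 0, 0.1, 0, 0, 0, 25], [0.04, -0.005, 0.1, 0, 0, 0, 25], [0.08, -0.015, 0.1, 0, 0, 0, 25], [0.13, -0.025, 0.1, 0, 0, 0, 25]])

```text
time: 8.7
ee_pos: [0.5503, -0.0873, 0.0533]
eef_rot: [0.693, 0.72, 0.0, 0.0]
ft_force: [0.5, -0.3, -1.3]
width: 0.0216
```

```bash
python3 -c "
from h import *
plan(0,40,53)"
```

```text
(8.7, array([  34. , -118.8]), np.float64(53.3), 'xaxis-vs-tray+y deg', np.float64(0.4), 'tilt', np.float64(0.04), 'F', array([ 0.5, -0.3, -1.3]), 'w', 21.6)
shift/0.2: [ 0.795 -0.164  0.001] turn z 0.004
```

Call:
play_rows(motion=[[0.06, -0.015, 0, 0, 0, 0, 25], [0.12, -0.03, 0, 0, 0, 0, 25], [0.18, -0.045, 0, 0, 0, 0, 25], [0.24, -0.06, 0, 0, 0, 0, 25], [0.3, -0.075, 0, 0, 0, 0, 25]])

```text
time: 9.32
ee_pos: [0.5327, -0.028, 0.053]
eef_rot: [0.694, 0.72, 0.0, 0.0]
ft_force: [-0.7, -1.2, -0.0]
width: 0.0216
```

Call:
play_rows(motion=[[0.06, -0.015, 0, 0, 0, 0, 25], [0.12, -0.03, 0, 0, 0, 0, 25], [0.18, -0.045, 0, 0, 0, 0, 25], [0.24, -0.06, 0, 0, 0, 0, 25], [0.3, -0.075, 0, 0, 0, 0, 25]])

```text
time: 9.95
ee_pos: [0.5155, 0.0314, 0.053]
eef_rot: [0.694, 0.72, 0.0, -0.0]
ft_force: [0.1, -1.0, 0.4]
width: 0.0217
```

```bash
python3 -c "
from h import *
plan(0,84,53)
p=eyes.camera('top');s=eyes.camera('scene');T=np.load('T.npy')
for k in HUE: print(k,[find(q,k,T,.069 if k=='nut' else .058) for q in (p,s)])"
```

```text
(9.95, array([3., 1.]), np.float64(53.0), 'xaxis-vs-tray+y deg', np.float64(0.3), 'tilt', np.float64(0.01), 'F', array([ 0.1, -1. ,  0.4]), 'w', 21.7)
shift/0.2: [ 0.415 -0.013 -0.   ] turn z 0.003
brass [[], []]
green [[([75.8, -49.7], 54)], [([76.4, -44.3], 242)]]
steel [[([58.4, 137.2], 291), ([-0.7, 136.4], 115)], [([50.6, 182.8], 50)]]
nut [[], [([-74.3, -37.9], 220)]]
```

Call:
play_rows(motion=[[0.06, -0.005, 0, 0, 0, 0, 25], [0.12, -0.01, 0, 0, 0, 0, 25], [0.18, -0.013, 0, 0, 0, 0, 25], [0.22, -0.013, 0, 0, 0, 0, 25], [0.26, -0.013, 0, 0, 0, 0, 25]])

```text
time: 10.68
ee_pos: [0.5111, 0.083, 0.0529]
eef_rot: [0.694, 0.72, 0.0, 0.0]
ft_force: [-0.3, -0.1, -0.4]
width: 0.0217
```

Call:
play_rows(motion=[[0.04, 0, 0, 0, 0, 0, 25], [0.08, 0, 0, 0, 0, 0, 25], [0.12, 0, 0, 0, 0, 0, 25], [0.16, 0, 0, 0, 0, 0, 25], [0.16, 0, 0, 0, 0, 0, 25]])

```text
time: 11.3
ee_pos: [0.5098, 0.1154, 0.0529]
eef_rot: [0.693, 0.721, 0.0, -0.0]
ft_force: [0.6, -0.5, -0.1]
width: 0.0216
```

Call:
play_rows(motion=[[-0.1, 0, 0, 0, 0, 0, 25], [-0.3, 0, 0, 0, 0, 0, 25], [-0.4, 0, -0.2, 0, 0, 0, 25], [-0.5, 0, -0.4, 0, 0, 0, 25], [-0.7, 0, -0.4, 0, 0, 0, 25]])

```text
time: 11.92
ee_pos: [0.5171, -0.0252, 0.1359]
eef_rot: [0.693, 0.721, 0.002, 0.001]
ft_force: [0.6, -0.2, -0.9]
width: 0.0216
```

```bash
python3 -c "
from h import *
plan(95,-90,100,34)
p=eyes.camera('top');s=eyes.camera('scene');T=np.load('T.npy')
for k in HUE: print(k,[find(q,k,T,.069 if k=='nut' else .058) for q in (p,s)])
save(np.hstack([cv2.resize(p['image'][190:340,230:430],(400,300)),cv2.resize(s['image'][150:375,180:480],(400,300))]),'s2.png')"
```

```text
(11.925, array([  2.8, -55.6]), np.float64(135.9), 'xaxis-vs-tray+y deg', np.float64(0.5), 'tilt', np.float64(0.31), 'F', array([ 0.6, -0.2, -0.9]), 'w', 21.6)
shift/0.2: [-0.176  0.459  0.18 ] turn z -0.372
brass [[([-2.6, 107.6], 83), ([-67.2, 60.0], 149)], [([-31.0, 93.9], 53)]]
green [[], [([78.0, -44.3], 217)]]
steel [[([34.2, 180.7], 84), ([58.4, 137.2], 215), ([-0.7, 136.4], 114), ([-55.3, 142.1], 257)], [([50.6, 182.8], 55), ([24.7, 116.4], 49)]]
nut [[], [([-73.0, -38.8], 135)]]
```

View pics/s2.png

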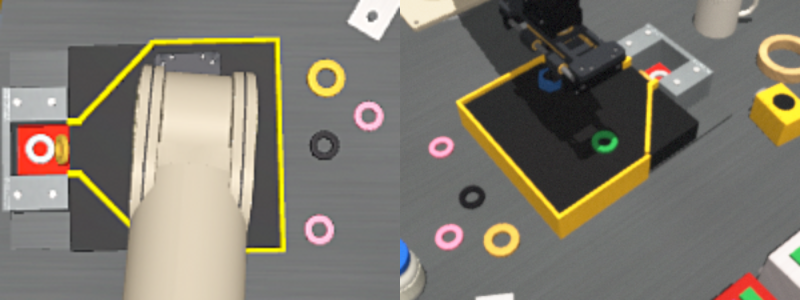

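Brass is in the slot, standing on edge against the deck end (about (62,150) in the left half), with its top below deck level. Now green: direction to the gate is about 35° heading, starting at TCP (94.5,-74).

Call:
play_rows(motion=[[-0.03, 0.12, 0, 0, 0, -0.1, 25], [-0.06, 0.24, 0, 0, 0, -0.2, 25], [-0.09, 0.36, 0, 0, 0, -0.3, 25], [-0.09, 0.46, 0.1, 0, 0, -0.383, 25], [-0.09, 0.46, 0.22, 0, 0, -0.383, 25]])

```text
time: 12.65
ee_pos: [0.6089, -0.0397, 0.0881]
eef_rot: [0.448, 0.894, 0.0, 0.0]
ft_force: [-1.1, 0.7, -0.1]
width: 0.0215
```

Call:
play_rows(motion=[[0, 0, 0, 0, 0, 0, 25]])

```text
time: 12.78
ee_pos: [0.6063, -0.0398, 0.0869]
eef_rot: [0.449, 0.893, -0.001, -0.002]
ft_force: [-0.4, -0.3, 0.4]
width: 0.0217
```

```bash
python3 -c "
from h import *
plan(94.5,-74,53,35)
p=eyes.camera('top');s=eyes.camera('scene');T=np.load('T.npy')
for k in HUE: print(k,[find(q,k,T,.069 if k=='nut' else .058) for q in (p,s)])"
```

```text
(12.775, array([ 91.6, -73.1]), np.float64(86.9), 'xaxis-vs-tray+y deg', np.float64(34.8), 'tilt', np.float64(0.24), 'F', array([-0.4, -0.3,  0.4]), 'w', 21.7)
shift/0.2: [-0.012  0.009  0.17 ] turn z -0.002
brass [[([-2.6, 107.6], 83), ([-58.0, 67.7], 117)], [([21.4, 95.3], 76)]]
green [[], [([71.3, -54.5], 79)]]
steel [[([34.2, 180.7], 84), ([58.4, 137.2], 214), ([-0.7, 136.4], 114), ([-47.5, 142.0], 267)], [([-77.9, 94.5], 68), ([52.5, 182.5], 45), ([24.7, 116.4], 44)]]
nut [[], []]
```

Call:
play_rows(motion=[[-0.018, 0.01, 0.0, 0, 0, 0, 25], [-0.018, 0.01, 0.085, 0, 0, 0, 25], [-0.018, 0.01, 0.17, 0, 0, 0, 25], [-0.018, 0.01, 0.17, 0, 0, 0, 25]])

```text
time: 13.38
ee_pos: [0.6101, -0.0415, 0.0527]
eef_rot: [0.449, 0.894, -0.001, -0.002]
ft_force: [-0.2, -0.4, 0.3]
width: 0.0215
```

```bash
python3 -c "
from h import *
plan(19.9,33.7,53,35)"
```

```text
(13.375, array([ 95.2, -74.9]), np.float64(52.7), 'xaxis-vs-tray+y deg', np.float64(34.8), 'tilt', np.float64(0.21), 'F', array([-0.2, -0.4,  0.3]), 'w', 21.5)
shift/0.2: [ 0.661  0.001 -0.001] turn z -0.002
```

Call:
play_rows(motion=[[0.05, 0, 0, 0, 0, 0, 25], [0.1, 0, 0, 0, 0, 0, 25], [0.16, 0, 0, 0, 0, 0, 25], [0.22, 0, 0, 0, 0, 0, 25], [0.28, 0, 0, 0, 0, 0, 25]])

```text
time: 14.0
ee_pos: [0.5777, 0.0042, 0.0551]
eef_rot: [0.449, 0.894, 0.0, 0.0]
ft_force: [0.7, 0.2, 0.6]
width: 0.0214
```

Call:
play_rows(motion=[[0.06, 0, 0, 0, 0, 0, 25], [0.12, 0, 0, 0, 0, 0, 25], [0.18, 0, 0, 0, 0, 0, 25], [0.24, 0, 0, 0, 0, 0, 25], [0.3, 0, 0, 0, 0, 0, 25]])

```text
time: 14.62
ee_pos: [0.5419, 0.0521, 0.0549]
eef_rot: [0.449, 0.894, 0.0, -0.0]
ft_force: [-0.3, -0.2, 0.1]
width: 0.0217
```

```bash
python3 -c "
from h import *
plan(19.9,33.7,53,35);plan(5,29,53,0)
p=eyes.camera('top');s=eyes.camera('scene');T=np.load('T.npy')
for k in HUE: print(k,[find(q,k,T,.069 if k=='nut' else .058) for q in (p,s)])
save(np.hstack([cv2.resize(p['image'][190:340,230:430],(400,300)),cv2.resize(s['image'][150:375,180:480],(400,300))]),'s3.png')"
```

```text
(14.625, array([30.1, 20.8]), np.float64(54.9), 'xaxis-vs-tray+y deg', np.float64(34.8), 'tilt', np.float64(0.01), 'F', array([-0.3, -0.2,  0.1]), 'w', 21.7)
shift/0.2: [ 0.082 -0.005  0.009] turn z -0.002
(14.625, array([30.1, 20.8]), np.float64(54.9), 'xaxis-vs-tray+y deg', np.float64(34.8), 'tilt', np.float64(0.01), 'F', array([-0.3, -0.2,  0.1]), 'w', 21.7)
shift/0.2: [ 0.105 -0.08   0.009] turn z 0.387
brass [[], [([-66.6, 38.0], 47), ([29.1, 97.3], 42)]]
green [[], [([15.4, 38.1], 73)]]
steel [[], [([50.6, 182.8], 52)]]
nut [[([-81.6, -37.4], 119)], [([-75.5, -37.0], 234)]]
```

View pics/s3.png

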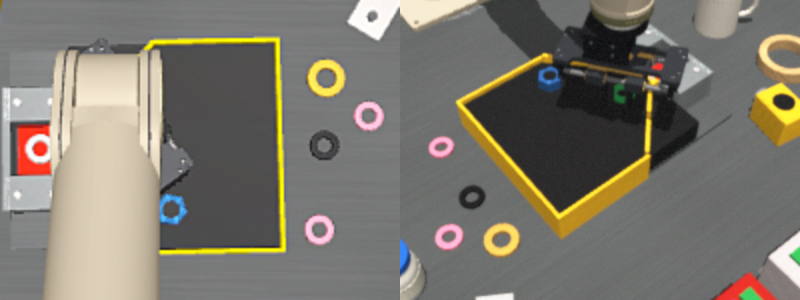

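Green is ahead of the fingers, at about (15,40) in tray coordinates as expected. Finish the diagonal push, then swing the tool around the washer to heading 0.

Call:
play_rows(motion=[[0.05, 0, 0.008, 0, 0, 0, 25], [0.082, 0, 0.008, 0, 0, 0, 25], [0.085, -0.017, 0.008, 0, 0, 0.1, 25], [0.09, -0.037, 0.008, 0, 0, 0.2, 25], [0.098, -0.057, 0.008, 0, 0, 0.29, 25]])

```text
time: 15.35
ee_pos: [0.5212, 0.0604, 0.0533]
eef_rot: [0.641, 0.767, -0.0, -0.0]
ft_force: [-0.1, -0.4, 0.7]
width: 0.0214
```

```bash
python3 -c "
from h import *
plan(4,32,53,0)
s=eyes.camera('scene');T=np.load('T.npy')
print(find(s,'green',T),find(eyes.camera('top'),'green',T))"
```

```text
(15.35, array([ 9.7, 29.8]), np.float64(53.3), 'xaxis-vs-tray+y deg', np.float64(8.4), 'tilt', np.float64(0.01), 'F', array([-0.1, -0.4,  0.7]), 'w', 21.4)
shift/0.2: [ 0.015 -0.027  0.001] turn z 0.093
[] []
```

Call:
play_rows(motion=[[0.02, -0.02, 0, 0, 0, 0.093, 25], [0.05, -0.028, 0, 0, 0, 0.093, 25], [0.08, -0.03, 0, 0, 0, 0.093, 25], [0.106, -0.033, 0, 0, 0, 0.093, 25]])

```text
time: 15.95
ee_pos: [0.5111, 0.0806, 0.0533]
eef_rot: [0.693, 0.721, 0.0, -0.0]
ft_force: [-0.2, -0.9, -0.0]
width: 0.0222
```

```bash
python3 -c "
from h import *
plan(0,84,53,0)
T=np.load('T.npy')
p=eyes.camera('top');s=eyes.camera('scene');print(find(s,'green',T),find(p,'green',T))
save(np.hstack([cv2.resize(p['image'][190:340,230:430],(400,300)),cv2.resize(s['image'][170:245,310:410],(400,300))]),'s4.png')"
```

```text
(15.95, array([ 0.2, 50.3]), np.float64(53.3), 'xaxis-vs-tray+y deg', np.float64(0.5), 'tilt', np.float64(0.01), 'F', array([-0.2, -0.9, -0. ]), 'w', 22.2)
shift/0.2: [0.169 0.    0.001] turn z 0.006
[] []
```

View pics/s4.png

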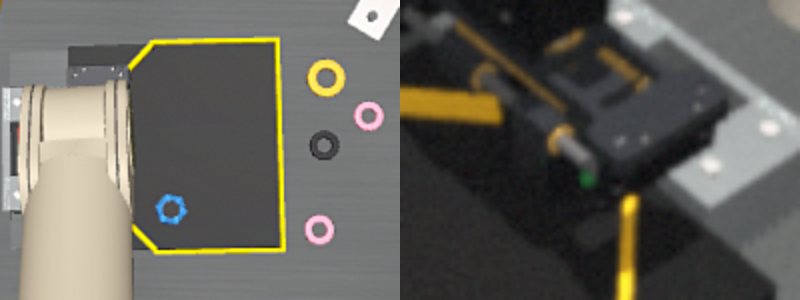

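A sliver of green shows ahead of the finger tips at the gate (588,180), so it is still nested. Final push.

Call:
play_rows(motion=[[0.05, 0, 0, 0, 0, 0, 25], [0.1, 0, 0, 0, 0, 0, 25], [0.14, 0, 0, 0, 0, 0, 25], [0.175, 0, 0, 0, 0, 0, 25], [0.175, 0, 0, 0, 0, 0, 25]])

```text
time: 16.68
ee_pos: [0.5097, 0.1157, 0.0533]
eef_rot: [0.693, 0.721, 0.0, -0.0]
ft_force: [-0.0, 0.8, -0.8]
width: 0.0218
```

Call:
play_rows(motion=[[-0.1, 0, 0, 0, 0, 0, 25], [-0.3, 0, 0, 0, 0, 0, 25], [-0.4, 0, -0.2, 0, 0, 0, 25], [-0.5, 0, -0.4, 0, 0, 0, 25], [-0.7, 0, -0.5, 0, 0, 0, 25]])

```text
time: 17.3
ee_pos: [0.5159, -0.0249, 0.1554]
eef_rot: [0.693, 0.721, 0.001, 0.0]
ft_force: [0.9, 0.0, -0.9]
width: 0.0217
```

```bash
python3 -c "
from h import *
plan(0,-100,150)
p=eyes.camera('top');s=eyes.camera('scene');T=np.load('T.npy')
for k in HUE: print(k,[find(q,k,T,.069 if k=='nut' else .058) for q in (p,s)])
save(np.hstack([cv2.resize(p['image'][230:305,220:320],(400,300),interpolation=2),cv2.resize(s['image'][150:375,180:480],(400,300))]),'s5.png')"
```

```text
(17.3, array([  1.7, -55.3]), np.float64(155.4), 'xaxis-vs-tray+y deg', np.float64(0.4), 'tilt', np.float64(0.16), 'F', array([ 0.9,  0. , -0.9]), 'w', 21.7)
shift/0.2: [-0.223 -0.01   0.027] turn z 0.004
brass [[([-2.6, 107.6], 83), ([-65.9, 61.3], 143)], [([-37.5, 86.0], 103)]]
green [[([-10.9, 148.3], 111)], [([18.0, 125.6], 132)]]
steel [[([56.6, 180.6], 51), ([58.4, 137.2], 107), ([1.9, 135.1], 60), ([-56.7, 136.8], 126)], [([-61.3, 183.1], 52), ([-53.3, 127.0], 66), ([61.8, 125.2], 70)]]
nut [[], [([-72.4, -37.9], 179)]]
```

View pics/s5.png

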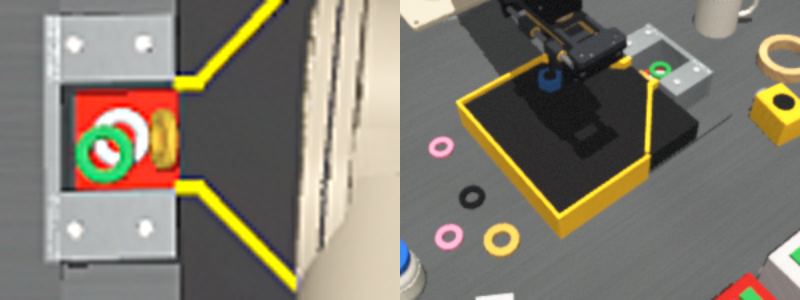

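All three are in the slot: green on top of steel, brass upright at the deck end. Lift clear, check the nut, then hand in.

Call:
play_rows(motion=[[0, 0.2, -0.2, 0, 0, 0, 25], [0, 0.3, -0.4, 0, 0, 0, 25], [0, 0.3, -0.4, 0, 0, 0, 25], [0, 0.3, -0.4, 0, 0, 0, 25]])

```text
time: 17.9
ee_pos: [0.5744, -0.0227, 0.2322]
eef_rot: [0.694, 0.72, -0.001, -0.0]
ft_force: [0.6, 0.7, -2.0]
width: 0.0217
```

```bash
python3 -c "
from h import *
s=eyes.camera('scene');p=eyes.camera('top');T=np.load('T.npy')
for k in HUE: print(k,[find(q,k,T,.069 if k=='nut' else .058) for q in (p,s)])
st=r.read_state();print(st['time'],st['ee_pos'],st['ft_force'])
job.close_job()"
```

```text
brass [[([63.5, 63.6], 127), ([-2.5, 108.9], 82), ([-54.0, 71.6], 103)], [([-45.4, 76.4], 156)]]
green [[([-10.9, 148.3], 111)], [([18.0, 125.6], 131)]]
steel [[([57.9, 179.3], 48), ([1.9, 135.1], 60)], [([55.8, 183.9], 75), ([56.1, 123.0], 105)]]
nut [[], [([-73.6, -37.0], 195)]]
18.0 [ 0.57402813 -0.02259219  0.23204854] [ 0.32390861  1.05158148 -1.01511359]
the job is handed in; nothing more can be done
```

I pushed the steel, then the brass, then the green washer along the deck and through the gate with the fingertips, and all three are in the slot. I handed the job in at 18 s of the 69 s allowed.

- **Washers:** the last viewed picture shows steel flat on the slot floor, green lying on top of it, and brass standing on edge against the deck end. The colour positions measured just before hand-in agreed. Brass is not lying flat, but standing on the slot floor its top would be about 4 mm below the deck.
- **Nut:** it stayed within about 1–2 mm of its starting position in the scene camera. The arm hid it from the top camera at the last check, and the two cameras disagree by a few mm throughout.
- **Bystanders:** I did not measure them individually. In the pictures, the ones in view looked unmoved.
- **Forces and arm:** wrist force readings, taken only at the end of each move, stayed around 2 N or less. The arm ended clear above the tray.
- **Tray fit:** my first two fits were visibly off, so I refitted before moving. The slot then matched its stated position to within a few mm.

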